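# Push the charcoal block home into the corner of the soldering hearth

### The job

Push the charcoal block along the soldering hearth until it sits snug in the corner of the firebricks: its long side flush against the back brick (the one farthest from the robot) and its end flush against the brick on the robot's right. A ring is lying on the block ready for soldering: slide the block without lifting or tipping it, do not touch the ring and let it ride along on top, and leave the other things on and around the hearth where they are.

Things in the scene. Friction and masses are not known exactly. Their poses are not given: they have to be found in the camera images.
- hearth: Fixed soldering hearth: grey board 320 (x) by 340 (y) by 12 mm, open at the front (-x) and left (+y). Cream firebrick walls 32 mm thick stand 57 mm above the board: the back wall along the whole far edge, inner face at x = 128 mm; the right wall along the -y edge, inner face at y = -138, from x = -102 to 128. Origin: centre of the underside, on the bench; x towards the back wall, z up.
- hearth_corner (a point): The inner corner of the two brick walls at the level of the top of the board; at (128, -138, 12) mm in the hearth's frame, axes parallel to the hearth's. With the charcoal block home, the block's origin is 45 mm from it towards -x and 70 mm towards +y.
- charcoal: Black charcoal block, loose on the board: 90 (x) by 140 (y) by 30 mm high, 0.18 to 0.35 kg, slides at 1 to 4 N; too wide to grip. Origin: centre of its underside; x across its width, to the back wall when in line, y along its length, to the left. It starts about 30 to 80 mm short of its place towards the robot and 30 to 110 mm left of it, turned up to 0.3 rad from the hearth.
- ring: Silver signet ring lying flat and loose on top of the charcoal block, 22 mm across, 4 mm high, with a bezel 5 by 11 mm and 9 mm high on one side; about 12 g. Origin: centre of its underside. It lies within 20 mm of the middle of the block along its length and 12 mm across. Not to be touched.
- dish: White ceramic flux dish, 54 mm across the rim, 20 mm high, loose, on the front right of the hearth board, in front of the right-hand wall. Origin: centre of its underside. Leave alone.
- tweezers: Fine steel tweezers lying flat on the front left of the hearth board, along its front edge, 16 mm by 160 mm, 8 mm high. Origin: middle of the underside; y points to the tips. Leave alone.
- third_hand: Third hand standing on the bench beyond the right-hand brick wall: dark cast foot 85 by 55 by 14 mm, a post and cross-lock tweezers on top, about 130 mm high in all. Origin: centre of the underside of the foot. Leave alone.
- flux_jar: Amber glass jar with a black lid, 54 mm across, 58 mm high, on the bench to the left of the hearth. Origin: centre of its underside. Leave alone.
- ring_clamp: Wooden ring clamp with a brass collar, about 145 mm long, 25 mm high, lying on the bench to the left of the hearth, farther off than the jar. Origin: middle of the underside. Leave alone.
- steel_block: Bright steel bench block, 60 by 60 mm, 18 mm high, on the bench to the right of the hearth, nearer the robot than the third hand. Origin: centre of its underside. Leave alone.
Things that resemble listed ones, but are neither listed nor needed, are in the scene too. Several things have the shape of the charcoal; the one meant has the colours described above.

How it is judged:
By the outcome, as a careful person would: the job done as asked, in the order asked, and still so for the second after the job is handed in, with the robot touching nothing.
It also fails if it takes over 67 s, if anything falls off the work surface, if the arm or the gripper's body presses on something with over 40 N, if the wrist force passes 120 N, or if a joint passes its speed limit or range.

### The arm

A 6-joint arm with a two-finger parallel gripper is mounted at the origin on the work surface. World frame = base frame: x ahead of the robot, y to its left, z up, the work surface at z = 0. Lengths are in mm, angles in degrees, forces in N, time in s.
With the tool pointing down it reaches from about 300 to 850 mm from the base axis. Payload 4.2 kg.
Tool frame: the origin (TCP) lies midway between the tips of the shut fingers; the grasp point (between the pads) lies 19 mm behind it; z points along the fingers, y is the line along which they close (so a half turn about z gives the same grasp; the last joint's range is limited). The gripper opens to 91 mm and grips with 3 to 60 N. Pads are 32 mm wide; open, the fingers measure 118 mm over their backs; the gripper's body (76 mm by 178 mm) begins 60 mm behind the grasp point.
Start: joints at [-69.672, 18.312, 89.639, -0, 72.044, -1.146], TCP at [210.504, -535.099, 213.976] pointing down, gripper open.
Joint ranges: [-177.97, 177.97], [-48.28, 115.42], [12.27, 149.76], [-77.06, 257.06], [2.81, 150.46], [-146.56, 146.56]. Speed limits (degrees/s): [147.25, 147.25, 180, 180, 180, 180].

### API

Orientations are given as [roll, pitch, yaw] about the fixed x, y, z axes, in that order (R = Rz(yaw) Ry(pitch) Rx(roll)).
In Python, from workcell import state, grab_frame, camera_model, workorder gives the robot as it stands.
- The arm moves only by the tool carry_out, never from a script. Its argument "commands" is a list of rows, each a list of 7 numbers: the turn, a rotation vector about the tool's x, y, z in degrees, then the shift along the tool's x, y, z in mm, then the opening, from -1 (shut) to 1 (fully open). In form: [[ax, ay, az, dx, dy, dz, hand], ...]. A call has 1 to 20 rows; each row is the pose to reach, as a shift and turn from the pose commanded when the call began, along the tool's axes at that moment; what a row does not reach only later rows make up. A row lasts 1/10 s, in which the tool goes at most 50 mm and 8.59 degrees, less where a joint would pass 70% of its speed; a pose out of reach is approached as far as the arm can. A call with a gripper value outside its range is refused whole. The fingers move at their own pace and stop on an object; "force" is the grip in N (left out, the last holds). Time passes only in rows, so rows that repeat a pose let the fingers close. It gives the time, the measured TCP pose, the force, the opening and the grip force at its end, in the units of the state.
- state(): the state, without advancing time (a new reading comes with each control period).
- grab_frame(name): name is "scene" or "top" or "wrist"; returns the picture (400x640x3 uint8, red, green, blue); there is no depth.
- camera_model(name): a dict with "fx", "fy", "cx", "cy" (pixels), "origin" and "rotation" of the camera in the world; the wrist camera has in their place "mount" (4x4, takes a point from camera to tool coordinates, whose origin is the TCP and whose axes are the flange's). Camera axes: x right, y up, looking along -z (the intrinsics and any distortion apply to the point x, -y, -z); pixel columns grow to the right and rows downward; lengths in mm; the calibration is good to about 2 mm. A picture is of the moment at which its call begins: read the wrist's pose just before it. camera_model takes no time and is no camera call.
- workorder.job_done(): hands the job in; it is judged then, once.
The state is a dict: "time_s": time; "qpos": joint angles; "qvel": joint speeds; "effort": joint torques, N m; "ee_pos": TCP position; "ee_rot": TCP orientation; "force": force on the tool from outside, world axes, zero at the start; "torque": the same for the moment, N m; "gripper_width": finger opening in mm; "gripper_force": force on a finger pad.
Only numpy, scipy, OpenCV 4.12 (cv2) and the standard library are available. Lean on these libraries where they do the work, as an engineer would, in place of code of your own. Each camera call takes 0.05 s, during which the arm holds its last target. There are 200 camera calls.

## Working session

There is one attempt and no reset: what is moved stays moved. The work goes in short steps, Python scripts to look and compute and a tool call to move; the robot and the scene stay as the last step left them, time stands still between calls to the robot, and variables do not carry over. Pictures are saved under pics/ and viewed, at most 10 in all, crops included, and the job is handed in when it is done.

Besides the shell and the picture viewer there is one more tool, called as a command line: name --pt "numbers of a row" for each row, then --argument value for the rest. carry_out: Moves the arm, as the interface text tells. Its arguments: {"type":"object","properties":{"commands":{"type":"array"},"force":{"type":"number"}},"required":["commands"]}

```bash
mkdir -p pics; python3 - <<'E'
from workcell import *
import cv2
for n in("top","scene"):
    cv2.imwrite(f"pics/{n}0.png",grab_frame(n)[:,:,::-1]); print(n,camera_model(n))
s=state();print(s["time_s"],s["ee_pos"],s["ee_rot"],s["force"])
print(camera_model("wrist"))
E
```

```text
top {'fx': 491.09645370517535, 'fy': 491.09645370517535, 'cx': 322.49621708062296, 'cy': 195.68724356716965, 'origin': array([ 384.20751731,   84.80323117, 1392.74077319]), 'rotation': array([  4.78028363,  -0.44059422, -89.36997887])}
scene {'fx': 448.38528607307563, 'fy': 448.38528607307563, 'cx': 317.98441887738574, 'cy': 194.9730326777462, 'origin': array([1291.91404577, -186.01755505,  613.63009702]), 'rotation': array([56.58248796, -0.35033922, 72.92262911])}
0.1 [ 210.32304446 -534.65969502  213.1874864 ] [-1.79907011e+02 -2.33230273e-04  2.14758002e+01] [0.29961371 0.79290598 0.45931067]
{'fx': 291.010693539707, 'fy': 291.010693539707, 'cx': 320.7267753481789, 'cy': 203.47194020753855, 'mount': array([[ 1.61849603e-04,  9.63860984e-01,  2.66405662e-01,
         7.53789480e+01],
       [ 9.99999964e-01, -9.87321018e-05, -2.50315912e-04,
        -1.99202202e-01],
       [-2.14966950e-04,  2.66405693e-01, -9.63860965e-01,
        -1.70230555e+02],
       [ 0.00000000e+00,  0.00000000e+00,  0.00000000e+00,
         1.00000000e+00]])}
```

View pics/top0.png

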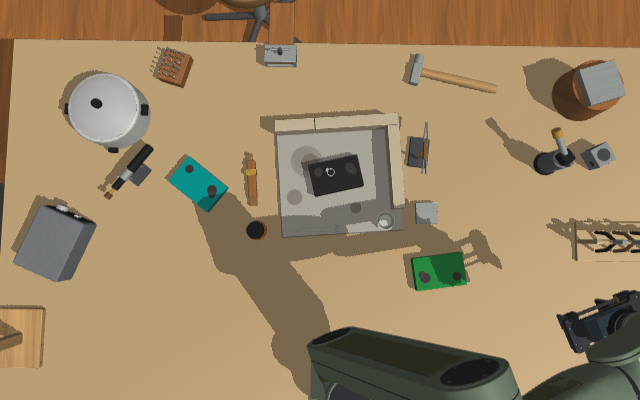

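View pics/scene0.png

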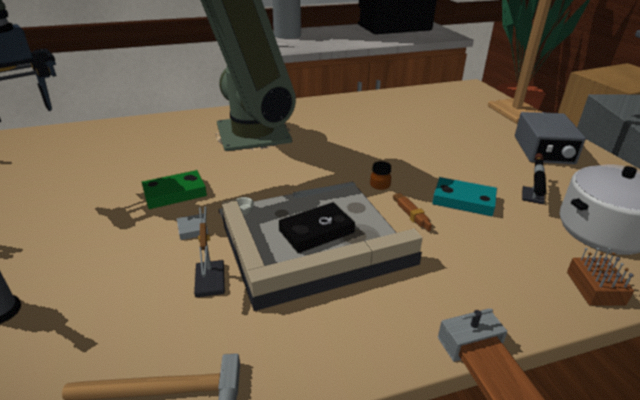

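Charcoal candidates in the top view are the black block with the ring (336,174), the green block (439,271) and the teal block (198,183). I choose the black one on the hearth and will check it in a close crop.

```bash
cat > h.py <<'E'
import numpy as np, cv2
from scipy.spatial.transform import Rotation as R
from workcell import *
def cam(n):
    c=camera_model(n)
    if n=="wrist":
        s=state();M=c["mount"];Rt=R.from_euler("xyz",s["ee_rot"],degrees=True).as_matrix()
        return c,Rt@M[:3,:3],Rt@M[:3,3]+s["ee_pos"]
    return c,R.from_euler("xyz",c["rotation"],degrees=True).as_matrix(),np.array(c["origin"])
def px2w(C,uv,z):
    c,Rm,o=C;uv=np.atleast_2d(uv).astype(float);z=np.broadcast_to(z,len(uv))
    d=np.c_[(uv[:,0]-c["cx"])/c["fx"],-(uv[:,1]-c["cy"])/c["fy"],-np.ones(len(uv))]@Rm.T
    return o+d*((z-o[2])/d[:,2])[:,None]
def w2px(C,p):
    c,Rm,o=C;q=(np.atleast_2d(p)-o)@Rm
    return np.c_[c["cx"]+c["fx"]*q[:,0]/-q[:,2],c["cy"]-c["fy"]*q[:,1]/-q[:,2]]
E
python3 - <<'E'
from h import *
print(camera_model("top").keys())
im=cv2.imread("pics/top0.png")[105:245,260:420]
cv2.imwrite("pics/crop0.png",cv2.resize(im,None,fx=4.2,fy=4.2,interpolation=cv2.INTER_CUBIC))
C=cam("top")
print(px2w(C,[[336,174],[386,127],[282,236]],[42,12,12]))
E
```

```text
dict_keys(['fx', 'fy', 'cx', 'cy', 'origin', 'rotation'])
[[ 558.01121289   38.90481238   42.        ]
 [ 698.86069711 -103.8476354    12.        ]
 [ 385.18571743  187.61285745   12.        ]]
```

View pics/crop0.png

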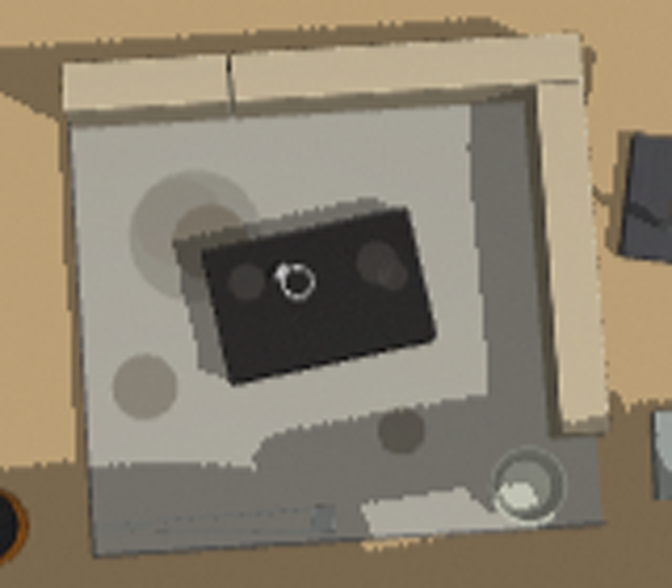

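The crop confirms the choice: the black block has the signet ring on top at crop (297,281). Its corners are at (203,252), (405,208), (437,340) and (232,384), the dish is at (528,486), and the faint tweezers run along the front edge from (110,535) to (330,515). Next I fit the hearth and block poses.

```bash
cat > fit.py <<'E'
from h import *
from scipy.optimize import least_squares
def fit(C,obj,uv,p0):
    obj=np.array(obj,float);uv=np.array(uv,float)
    def T(p): 
        c,s=np.cos(p[2]),np.sin(p[2]);return np.c_[p[0]+c*obj[:,0]-s*obj[:,1],p[1]+s*obj[:,0]+c*obj[:,1],obj[:,2]]
    r=least_squares(lambda p:(w2px(C,T(p))-uv).ravel(),p0,x_scale=[1,1,.01],loss="soft_l1")
    return r.x,r.fun.reshape(-1,2).round(1).tolist()
E
cat > e.py <<'E'
from fit import *
f=lambda a:np.array(a)/4.2+[260-.38,105-.38]
C=cam("top")
H,r=fit(C,[[-160,170,12],[-160,-170,12],[160,170,69],[160,-170,69],[128,-138,69],[-102,-170,69],[128,170,69]],
 f([[93,555],[604,521],[62,65],[580,34],[537,82],[607,418],[64,110]]),[545,40,0.0]);print(H,r)
B,r=fit(C,[[45,70,42],[45,-70,42],[-45,-70,42],[-45,70,42]],f([[203,252],[405,208],[437,340],[232,384]]),[555,40,0.]);print(B,r)
ring=px2w(C,f([297,281]),44)[0];dish=px2w(C,f([528,484]),32)[0]
c,s=np.cos(H[2]),np.sin(H[2]);RH=np.array([[c,-s],[s,c]])
for n,p in (("block",B[:2]),("ring",ring[:2]),("dish",dish[:2])):print(n,p,"in hearth",RH.T@(p-H[:2]))
print("rel yaw deg",np.degrees(B[2]-H[2]),"hearth yaw",np.degrees(H[2]),"goal",H[:2]+RH@[83,-68])
E
python3 e.py
```

```text
[5.55917624e+02 2.93159792e+01 7.43476386e-02] [[0.5, -0.2], [-0.3, 0.2], [-0.3, -0.6], [0.0, -0.7], [-0.5, 0.0], [1.0, 2.9], [-0.1, 0.2]]
[5.55081448e+02 3.97984546e+01 2.28053894e-01] [[-0.4, 0.1], [0.7, -0.1], [0.2, -0.1], [-0.4, 0.2]]
block [555.08144807  39.79845455] in hearth [-0.05523674 10.51562788]
ring [564.46601864  54.71698835] in hearth [10.41154505 24.69587098]
dish [432.91035067 -99.3226668 ] in hearth [-132.22263548 -119.14640263]
rel yaw deg 8.806719692808517 hearth yaw 4.2598059074611445 goal [643.73931884 -32.33099936]
```

carry_out --pt "0 0 8.4 459 -420 60 1" --pt "0 0 8.4 459 -420 60 1" --pt "0 0 8.4 459 -420 60 1" --pt "0 0 8.4 459 -420 60 1" --pt "0 0 8.4 459 -420 60 1" --pt "0 0 8.4 459 -420 60 1" --pt "0 0 8.4 459 -420 60 1" --pt "0 0 8.4 459 -420 60 1" --pt "0 0 8.4 459 -420 60 1" --pt "0 0 8.4 459 -420 60 1" --pt "0 0 8.4 459 -420 60 1" --pt "0 0 8.4 459 -420 60 1" --pt "0 0 8.4 459 -420 60 1" --pt "0 0 8.4 459 -420 60 1" --pt "0 0 8.4 459 -420 60 1" --pt "0 0 8.4 459 -420 60 1" --pt "0 0 8.4 459 -420 60 1" --pt "0 0 8.4 459 -420 60 1"

```text
time_s: 1.9
ee_pos: [483.6, 22.8, 154.2]
ee_rot: [180.0, -0.0, 13.0]
force: [0.1, -0.2, 0.4]
gripper_width: 91.3
gripper_force: 0.0
```

```bash
python3 - <<'E'
from h import *
s=state();print(s["time_s"],s["ee_pos"],s["ee_rot"],s["force"],s["gripper_width"])
C=cam("wrist");im=grab_frame("wrist")[:,:,::-1].copy()
cv2.imwrite("pics/w1.png",im)
E
```

```text
1.9 [483.59849428  22.78222935 154.1646717 ] [ 1.79985782e+02 -1.21950700e-02  1.29767367e+01] [ 0.13353331 -0.22925236  0.40249797] 91.33107445607449
```

View pics/w1.png

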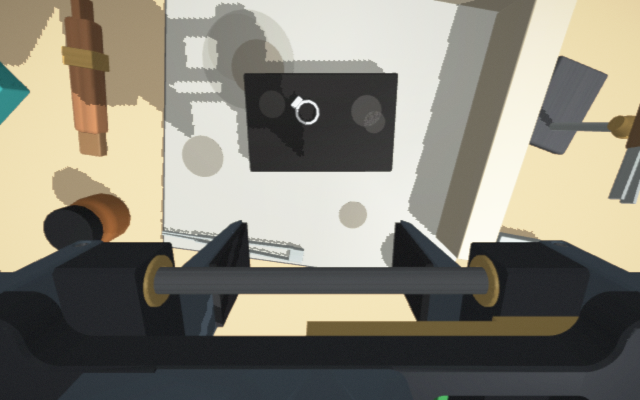

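The wrist view shows the block square to the gripper, with top corners at (245,74), (397,74), (392,171) and (252,171). The ring is at (307,112), the tweezers at about (285,250), and the fingertips are clear of everything.

```bash
python3 - <<'E'
from fit import *
C=cam("wrist")
B,r=fit(C,[[45,70,42],[45,-70,42],[-45,-70,42],[-45,70,42]],[[245,74],[397,74],[392,171],[252,171]],[555,40,.2]);print(B,np.degrees(B[2]),r)
print(px2w(C,[[249,256],[307,112]],[20,44]))
print("proj fingertips", w2px(C,[state()["ee_pos"]]))
# hearth left board edge & tweezers nearest
H=np.array([555.9,29.3,.0743]);c,s=np.cos(H[2]),np.sin(H[2])
p=px2w(C,[[302,250],[165,240],[166,60]],[20,12,12])[:,:2]-H[:2];print(p@np.array([[c,-s],[s,c]]))
E
```

```text
[5.55401454e+02 3.87282382e+01 2.28254879e-01] 13.078041227272854 [[-1.5, -0.7], [2.7, -0.9], [1.2, 1.7], [-1.9, 1.9]]
[[396.08800723  86.88389988  20.        ]
 [563.79464393  54.49804259  44.        ]]
proj fingertips [[321.01935074 246.58086831]]
[[-138.54458258   10.4710282 ]
 [-153.80409703  168.33367919]
 [  37.8203569   169.49640053]]
```

carry_out --pt "0 0 0 0 0 40 1" --pt "0 0 0 0 0 80 1" --pt "0 0 0 0 0 110 1" --pt "0 0 0 0 0 125 1" --pt "0 0 0 0 0 134 1" --pt "0 0 0 0 0 134 1" --pt "0 0 0 0 0 134 1"

```text
time_s: 2.65
ee_pos: [484.6, 23.6, 20.6]
ee_rot: [180.0, -0.1, 13.1]
force: [-0.0, 0.7, 0.1]
gripper_width: 91.5
gripper_force: 0.0
```

carry_out --pt "0 0 0 3 0 0 1" --pt "0 0 0 6 0 0 1" --pt "0 0 0 9 0 0 1" --pt "0 0 0 12 0 0 1" --pt "0 0 0 14 0 0 1" --pt "0 0 0 16 0 0 1" --pt "0 0 0 16 0 0 1"

```text
time_s: 3.35
ee_pos: [499.6, 27.5, 19.8]
ee_rot: [-180.0, 0.0, 13.1]
force: [-2.3, -0.8, 0.6]
gripper_width: 91.2
gripper_force: 1.2
```

```bash
python3 - <<'E'
from h import *
im=grab_frame("wrist")[:,:,::-1].copy()
cv2.imwrite("pics/w2.png",im)
E
```

```text
(no output)
```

View pics/w2.png

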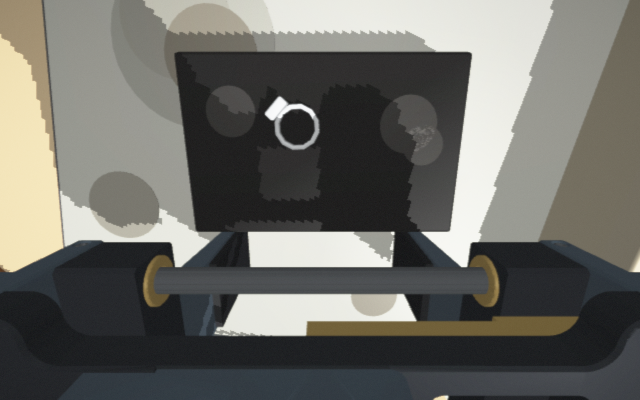

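carry_out --pt "0 0 0.4 3 0.5 0 1" --pt "0 0 1 7 1.1 0 1" --pt "0 0 1.8 11 1.7 0 1" --pt "0 0 2.6 15 2.3 0 1" --pt "0 0 3.4 19 2.9 0 1" --pt "0 0 4.2 23 3.5 0 1" --pt "0 0 5 27 4.2 0 1" --pt "0 0 5.8 31 4.8 0 1" --pt "0 0 6.6 35 5.4 0 1" --pt "0 0 7.4 39 6 0 1" --pt "0 0 8.2 43 6.6 0 1" --pt "0 0 8.8 47 7.3 0 1" --pt "0 0 8.8 51 7.9 0 1" --pt "0 0 8.8 55 8.5 0 1" --pt "0 0 8.8 59 9.1 0 1" --pt "0 0 8.8 62 9.6 0 1" --pt "0 0 8.8 62 9.6 0 1"

```text
time_s: 5.1
ee_pos: [563.0, 32.1, 20.1]
ee_rot: [180.0, -0.1, 4.3]
force: [-0.4, 0.2, -0.6]
gripper_width: 91.3
gripper_force: 0.1
```

```bash
python3 - <<'E'
from h import *
im=grab_frame("wrist")[:,:,::-1].copy()
cv2.imwrite("pics/w3.png",im)
E
```

```text
(no output)
```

View pics/w3.png

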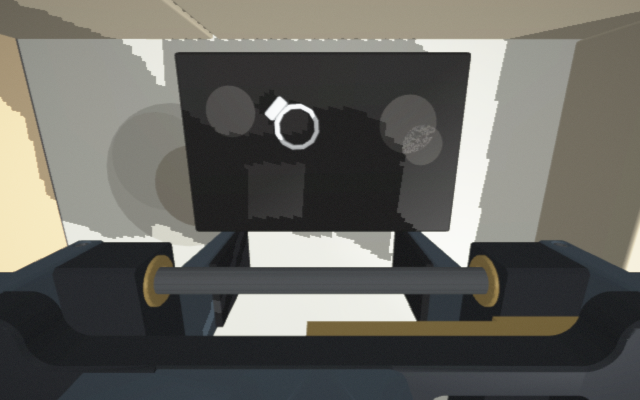

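The block is aligned in the gripper with its top edge at row 53. The wall base is parallel at row 39, and the ring hasn't moved (297,127).

carry_out --pt "0 0 0 3 0 0 1" --pt "0 0 0 6 0 0 1" --pt "0 0 0 9 0 0 1" --pt "0 0 0 12 0 0 1" --pt "0 0 0 14 0 0 1" --pt "0 0 0 14 0 0 1"

```text
time_s: 5.75
ee_pos: [575.1, 33.1, 19.9]
ee_rot: [180.0, 0.1, 4.3]
force: [-6.7, -0.2, 5.2]
gripper_width: 91.0
gripper_force: 3.0
```

carry_out --pt "0 0 0 1 0 0 1" --pt "0 0 0 2 0 0 1" --pt "0 0 0 2 0 0 1"

```text
time_s: 6.05
ee_pos: [575.1, 33.1, 19.8]
ee_rot: [-180.0, 0.4, 4.3]
force: [-10.0, -0.6, 8.3]
gripper_width: 91.2
gripper_force: 5.1
```

carry_out --pt "0 0 0 0.7 0 0 1" --pt "0 0 0 1.5 0 0 1" --pt "0 0 0 1.5 0 0 1"

```text
time_s: 6.35
ee_pos: [575.1, 33.1, 19.9]
ee_rot: [-180.0, 0.6, 4.3]
force: [-14.2, -1.6, 11.1]
gripper_width: 90.9
gripper_force: 6.7
```

Wall contact is confirmed: the TCP holds at x≈575 while the force rises. Next I back off, go round and push the left end, with the tool turned 90° and the fingers half open.

carry_out --pt "0 0 0 -10 0 0 1" --pt "0 0 0 -30 0 0 1" --pt "0 0 0 -35 0 0 1" --pt "0 0 0 -35 0 -40 1" --pt "0 0 0 -35 0 -80 1" --pt "0 0 0 -35 0 -110 1" --pt "0 0 -8 -30 -10 -110 0.5" --pt "0 0 -16 -22 -20 -110 0" --pt "0 0 -24 -14 -30 -110 0" --pt "0 0 -32 -5 -40 -110 0" --pt "0 0 -40 5 -50 -110 0" --pt "0 0 -48 15 -60 -110 0" --pt "0 0 -56 24 -70 -110 0" --pt "0 0 -64 32 -80 -110 0" --pt "0 0 -72 40 -90 -110 0" --pt "0 0 -80 48 -100 -110 0" --pt "0 0 -88 54 -106 -110 0" --pt "0 0 -90 55.5 -106 -110 0" --pt "0 0 -90 55.5 -106 -110 0"

```text
time_s: 8.25
ee_pos: [628.4, 143.8, 129.8]
ee_rot: [179.9, -0.0, 94.3]
force: [-0.9, 0.0, -0.0]
gripper_width: 45.5
gripper_force: 0.0
```

```bash
python3 - <<'E'
from h import *
s=state();print(s["ee_pos"],s["ee_rot"],s["gripper_width"],s["qpos"])
im=np.hstack([cv2.resize(grab_frame("top")[85:245,240:440,::-1],(400,320)),cv2.resize(grab_frame("wrist")[:,:,::-1],(400,320))])
cv2.imwrite("pics/w4.png",im)
E
```

```text
[628.4358088  143.79740876 129.84480848] [ 1.79857157e+02 -1.52433712e-02  9.42841871e+01] 45.53849057976197 [ 1.18682567e+01  2.78020167e+01  8.70746250e+01 -4.13010050e-03
  6.49797532e+01  7.58583075e+00]
```

View pics/w4.png

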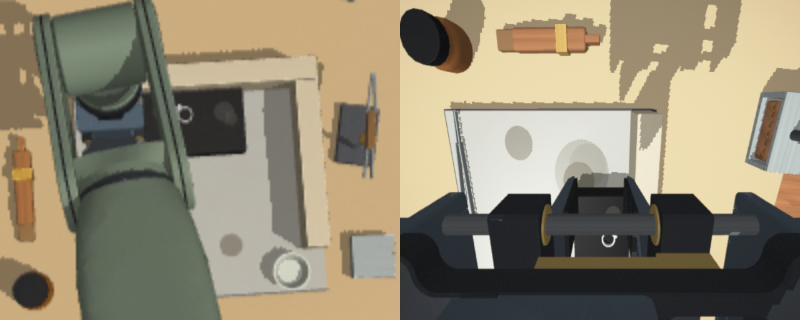

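The top crop shows the block flush under the back wall, with its right end at x≈245. The ring (185,113) is in place and the gripper is left of the block. I'll descend and push in tool -x.

carry_out --pt "0 0 0 0 0 40 0" --pt "0 0 0 0 0 80 0" --pt "0 0 0 0 0 100 0" --pt "0 0 0 0 0 108 0" --pt "0 0 0 0 0 108 0" --pt "0 0 0 0 0 108 0"

```text
time_s: 8.95
ee_pos: [628.2, 143.4, 23.3]
ee_rot: [179.8, -0.0, 94.3]
force: [0.6, 0.5, -0.2]
gripper_width: 46.0
gripper_force: 0.0
```

carry_out --pt "0 0 0 -4 0 0 0" --pt "0 0 0 -8 0 0 0" --pt "0 0 0 -11 0 0 0" --pt "0 0 0 -14 0 0 0" --pt "0 0 0 -17 0 0 0" --pt "0 0 0 -20 0 0 0" --pt "0 0 0 -23 0 0 0" --pt "0 0 0 -26 0 0 0" --pt "0 0 0 -29 0 0 0" --pt "0 0 0 -30 0 0 0"

```text
time_s: 9.95
ee_pos: [629.2, 113.2, 22.0]
ee_rot: [180.0, -0.0, 94.3]
force: [-0.7, 3.9, 1.1]
gripper_width: 45.7
gripper_force: 1.6
```

carry_out --pt "0 0 0 -2 0 0 0" --pt "0 0 0 -5 0 0 0" --pt "0 0 0 -8 0 0 0" --pt "0 0 0 -11 0 0 0" --pt "0 0 0 -14 0 0 0" --pt "0 0 0 -17 0 0 0" --pt "0 0 0 -20 0 0 0" --pt "0 0 0 -23 0 0 0" --pt "0 0 0 -26 0 0 0" --pt "0 0 0 -29 0 0 0" --pt "0 0 0 -32 0 0 0" --pt "0 0 0 -35 0 0 0" --pt "0 0 0 -38 0 0 0" --pt "0 0 0 -41 0 0 0" --pt "0 0 0 -44 0 0 0" --pt "0 0 0 -47 0 0 0" --pt "0 0 0 -50 0 0 0" --pt "0 0 0 -50 0 0 0"

```text
time_s: 11.75
ee_pos: [633.0, 62.7, 21.9]
ee_rot: [180.0, 0.0, 94.3]
force: [-0.2, 2.0, 1.5]
gripper_width: 45.4
gripper_force: 1.4
```

carry_out --pt "0 0 0 -2 0 0 0" --pt "0 0 0 -4 0 0 0" --pt "0 0 0 -6 0 0 0" --pt "0 0 0 -8 0 0 0" --pt "0 0 0 -8 0 0 0"

```text
time_s: 12.25
ee_pos: [633.5, 54.9, 21.8]
ee_rot: [-180.0, 0.0, 94.3]
force: [-0.1, 2.3, 2.5]
gripper_width: 45.3
gripper_force: 1.3
```

carry_out --pt "0 0 0 -1 0 0 0" --pt "0 0 0 -2 0 0 0" --pt "0 0 0 -3 0 0 0" --pt "0 0 0 -3 0 0 0"

```text
time_s: 12.65
ee_pos: [633.6, 54.5, 21.9]
ee_rot: [180.0, -0.2, 94.2]
force: [-1.5, 10.0, 2.4]
gripper_width: 45.5
gripper_force: 5.0
```

Right wall contact is confirmed at y≈54.5. I back off, rise and swing to the front for a light re-seat against the back wall.

carry_out --pt "0 0 0 5 0 0 0" --pt "0 0 0 20 0 0 0" --pt "0 0 0 30 0 0 0" --pt "0 0 0 30 0 -40 0" --pt "0 0 0 30 0 -80 0" --pt "0 0 0 30 0 -110 0" --pt "0 0 8 20 -15 -110 0.3" --pt "0 0 16 10 -30 -110 0.3" --pt "0 0 24 0 -45 -110 0.3" --pt "0 0 32 -10 -60 -110 0.3" --pt "0 0 40 -20 -75 -110 0.3" --pt "0 0 48 -35 -83 -110 0.3" --pt "0 0 56 -50 -83 -110 0.3" --pt "0 0 64 -65 -83 -110 0.3" --pt "0 0 72 -75 -83 -110 0.3" --pt "0 0 80 -83 -83 -110 0.3" --pt "0 0 88 -85 -83 -110 0.3" --pt "0 0 90 -85 -83 -110 0.3" --pt "0 0 90 -85 -83 -110 0.3"

```text
time_s: 14.55
ee_pos: [557.1, -38.4, 131.7]
ee_rot: [180.0, 0.0, 4.3]
force: [-0.8, 0.1, 0.2]
gripper_width: 59.6
gripper_force: 0.0
```

```bash
python3 - <<'E'
from h import *
s=state();print(s["ee_pos"],s["ee_rot"],s["gripper_width"])
cv2.imwrite("pics/w5.png",grab_frame("wrist")[:,:,::-1])
E
```

```text
[557.13001619 -38.36613763 131.73225756] [1.79966433e+02 3.08359830e-02 4.30846961e+00] 59.62158465423251
```

View pics/w5.png

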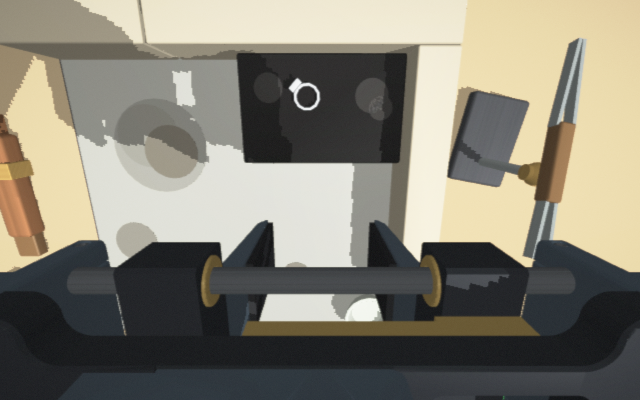

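The block is in the corner and square, and the ring (306,96) is still in place. Now a light re-seat from the front.

carry_out --pt "0 0 0 0 0 40 0.3" --pt "0 0 0 0 0 80 0.3" --pt "0 0 0 0 0 102 0.3" --pt "0 0 0 0 0 110 0.3" --pt "0 0 0 0 0 110 0.3" --pt "0 0 0 5 0 110 0.3" --pt "0 0 0 10 0 110 0.3" --pt "0 0 0 14 0 110 0.3" --pt "0 0 0 17 0 110 0.3" --pt "0 0 0 19 0 110 0.3" --pt "0 0 0 21 0 110 0.3" --pt "0 0 0 23 0 110 0.3" --pt "0 0 0 25 0 110 0.3" --pt "0 0 0 25 0 110 0.3"

```text
time_s: 16.0
ee_pos: [580.3, -36.7, 21.7]
ee_rot: [-180.0, 0.3, 4.3]
force: [-4.9, -1.2, 3.9]
gripper_width: 59.2
gripper_force: 2.4
```

Contact is at x=580.3, exactly where the wall line predicts, so the block is flush. I retreat and take a last look.

carry_out --pt "0 0 0 -5 0 0 0.3" --pt "0 0 0 -20 0 0 0.3" --pt "0 0 0 -30 0 0 0.3" --pt "0 0 0 -30 0 -40 0.3" --pt "0 0 0 -30 0 -80 0.3" --pt "0 0 0 -30 0 -120 0.3" --pt "0 0 0 -60 0 -160 0.3" --pt "0 0 0 -90 0 -190 0.3" --pt "0 0 0 -110 0 -200 0.3" --pt "0 0 0 -110 0 -200 0.3" --pt "0 0 0 -110 0 -200 0.3"

```text
time_s: 17.1
ee_pos: [472.8, -44.8, 222.0]
ee_rot: [180.0, -0.1, 4.3]
force: [0.0, -0.3, 0.1]
gripper_width: 59.5
gripper_force: 0.0
```

```bash
python3 - <<'E'
from h import *
im=np.hstack([cv2.resize(grab_frame("wrist")[:300,160:460,::-1],(400,400)),cv2.resize(grab_frame("scene")[150:310,180:340,::-1],(400,400),interpolation=cv2.INTER_CUBIC)])
cv2.imwrite("pics/w6.png",im)
E
```

```text
(no output)
```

View pics/w6.png

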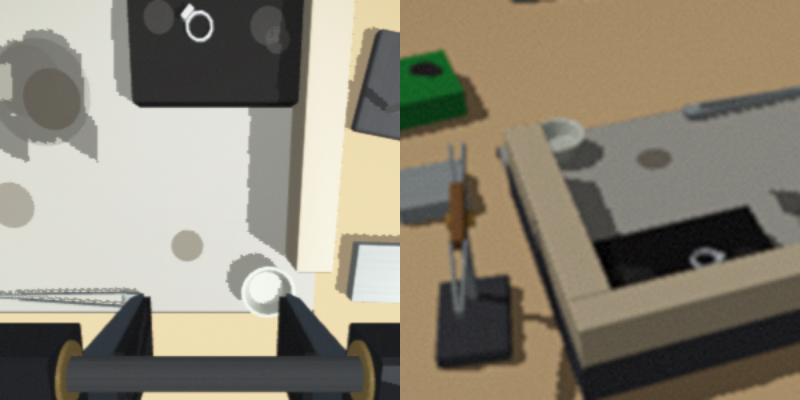

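The block sits in the corner against both bricks, and the ring, dish, tweezers and third hand are undisturbed.

```bash
python3 -c "
from workcell import workorder
print(workorder.job_done())"
```

```text
the job is handed in; nothing more can be done
None
```

The charcoal block is snug in the corner: both brick contacts showed in the force readings, the ring rode along untouched, nothing else in view had moved, and I handed the job in at about 17 s of the 67 s allowed.

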